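# Set out the condiment board

### The job

Around the oil bottle, which stays put, arrange one thing to a pad, upright and centred: the steel pepper shaker directly left of it (as the robot sees it), the wide chili-oil jar directly right of it, and the slim spice jar, now in the wrong place, on the remaining end pad. Then set just the top dish of the stack, open side up, in the middle of the chili-oil jar's lid. Tip nothing over and leave the rest of the stack, the tea cup, the tape roll and the bench scraper where they are.

Things in the scene. Friction and masses are not known exactly. Their poses are not given: they have to be found in the camera images.
- condiment_board: Wooden board lying flat on the worktop, fixed, 92 x 316 mm, its top 14 mm above the worktop. Origin: centre of its underside; x across the board, y along it towards the end that is on the robot's left, z up; it lies turned by 0.05 to 0.40 rad. Four round cork pads, 72 mm across, are let in flush along its middle line, centred at y = +111, +37, -37 and -111 mm (from left to right), x = 0.
- oil_bottle: Small oil bottle with a narrow screw cap, 62 x 57 mm, 141 mm tall (cap 28 mm across, from 122 mm up), 0.24 kg. It stands on one of the two inner pads and stays there. Origin: centre of its underside, z up.
- spice_jar: Slim round spice jar with a white cap, 47 mm across, 98 mm tall, about 0.11 kg, straight sided. At the start it stands on the other inner pad. Origin: centre of its underside, z up.
- pepper_shaker: Round brushed steel pepper shaker with a domed, pierced top, up to 58 mm across, 95 mm tall, about 0.16 kg, standing on the worktop. Origin: centre of its underside, z up. Grip it at about half height or a little above.
- chili_jar: Wide chili-oil jar of clear glass with a flat round screw lid (fixed), body 62 x 68 mm, 84 mm tall, about 0.25 kg, standing on the worktop. The lid is 63 mm across, from 74 mm up to its flat top at 84 mm. Origin: centre of its underside, z up.
- dish_stack: Stack of nested white sauce dishes, 65 to 69 mm across, standing on the worktop, 0.21 kg; it counts as one piece and stays where it is. Origin: centre of its underside, z up. The loose top dish rests on it with its foot 72 mm above this origin.
- top_dish: The loose top dish of that stack: round white sauce dish, 67 mm across the rim, 52 mm across its flat foot, 21 mm high, 0.035 kg, the wall flaring outwards to the rim. Origin: centre of its underside, z up (open side). It can be gripped from above across its rim with the pads outside; it lies free and lifts straight off.
- tea_cup: Bystander: cup of milk tea with a straw, 90 mm across, 206 mm tall with the straw. Origin: centre of its underside.
- tape_roll: Bystander: roll of sealing tape lying flat, 100 mm across, 18 mm high. Origin: centre of its underside.
- bench_scraper: Bystander: bench scraper with a wooden handle, lying flat, 136 x 120 x 20 mm. Origin: centre of its underside.
There are look-alikes about, which are no part of the job. Of the things that look like the top_dish, the larger one is meant.

How it is judged:
At the end, for the whole second after the job is handed in: Oil bottle still on its pad; pepper shaker on the pad just left of it, chili-oil jar just right, spice jar on the remaining end pad, each within 12 mm of the pad's centre in x and y; top dish on the jar's lid, centres within 12 mm; all upright (0.12 rad) and at rest (((x of oil_bottle in the frame of condiment_board between -0.016 and 0.016 m and y of oil_bottle in the frame of condiment_board between 0.021 and 0.053 m and z of oil_bottle in the frame of condiment_board between 0.01 and 0.019 m and x of pepper_shaker in the frame of condiment_board between -0.012 and 0.012 m and y of pepper_shaker in the frame of condiment_board between 0.099 and 0.123 m and z of pepper_shaker in the frame of condiment_board between 0.01 and 0.019 m and x of chili_jar in the frame of condiment_board between -0.012 and 0.012 m and y of chili_jar in the frame of condiment_board between -0.049 and -0.025 m and z of chili_jar in the frame of condiment_board between 0.01 and 0.019 m and x of spice_jar in the frame of condiment_board between -0.012 and 0.012 m and y of spice_jar in the frame of condiment_board between -0.123 and -0.099 m and z of spice_jar in the frame of condiment_board between 0.01 and 0.019 m) or (x of oil_bottle in the frame of condiment_board between -0.016 and 0.016 m and y of oil_bottle in the frame of condiment_board between -0.053 and -0.021 m and z of oil_bottle in the frame of condiment_board between 0.01 and 0.019 m and x of pepper_shaker in the frame of condiment_board between -0.012 and 0.012 m and y of pepper_shaker in the frame of condiment_board between 0.025 and 0.049 m and z of pepper_shaker in the frame of condiment_board between 0.01 and 0.019 m and x of chili_jar in the frame of condiment_board between -0.012 and 0.012 m and y of chili_jar in the frame of condiment_board between -0.123 and -0.099 m and z of chili_jar in the frame of condiment_board between 0.01 and 0.019 m and x of spice_jar in the frame of condiment_board between -0.012 and 0.012 m and y of spice_jar in the frame of condiment_board between 0.099 and 0.123 m and z of spice_jar in the frame of condiment_board between 0.01 and 0.019 m)) and horizontal distance between top_dish and chili_jar below 0.012 m and z of top_dish in the frame of chili_jar between 0.079 and 0.089 m and angle between each of pepper_shaker, chili_jar, spice_jar, top_dish, oil_bottle's own z axis and vertical below 0.12 rad and linear speed of each of pepper_shaker, chili_jar, spice_jar, top_dish below 0.02 m/s); the robot touches nothing.
It fails at once if the oil bottle is pushed off its place (more than 15 mm) (distance of oil_bottle from where it was at the start of the episode above 0.015 m).
It fails at once if the dish stack or a bystander is pushed away (more than 25 mm) (distance of any of dish_stack, tea_cup, tape_roll, bench_scraper from where it was at the start of the episode above 0.025 m).
It fails at once if something is tipped over (angle between any of pepper_shaker, chili_jar, spice_jar, top_dish, oil_bottle, dish_stack, tea_cup's own z axis and vertical above 0.6 rad).
It also fails if it takes over 99 s, if anything falls off the work surface, if the arm or the gripper's body presses on something with over 40 N, if the wrist force passes 120 N, or if a joint passes its speed limit or range.

### The arm

A 7-joint arm with a two-finger parallel gripper is mounted at the origin on a cart in front of the work surface, level with it; the furniture and walls round the work are solid. World frame = base frame: x ahead of the robot, y to its left, z up, the work surface at z = 0. Lengths are in m, angles in rad, forces in N, time in s.
With the tool pointing down it reaches from about 0.425 to 0.95 m from the base axis. Payload 4.7 kg.
Tool frame: the origin (TCP) lies at the very end of the fingers, on their centre line; the grasp point (between the pads) lies 19 mm behind it; z points along the fingers, y is the line along which they close (so a half turn about z gives the same grasp; the last joint's range is limited). The gripper opens to 85 mm and grips with 20 to 120 N. Pads are 22 mm wide; open, the fingers measure 114 mm over their backs; the gripper's body (76 mm by 85 mm) begins 54 mm behind the grasp point. The pads swing forward as they close: fully open they stand 13 mm farther back than shut.
Start: joints at [-1.141, 0.469, -0.049, 1.532, 0.024, 1.141, -0.082], TCP at [0.299, 0.605, 0.231] pointing down, gripper open.
Joint ranges: [-2.59, 2.59], [-0.33, 1.99], [-1.39, 1.29], [0.1, 2.45], [-1.04, 4.18], [0.21, 1.99], [-2.66, 2.66]. Speed limits (rad/s): [2.57, 2.57, 3.14, 3.14, 3.14, 3.14, 3.14].

### API

Orientations are given as a unit quaternion [w, x, y, z].
In Python, from plant import observe, get_image, job_done, boxes_of, pinpoint gives the robot as it stands. The module is installed in compiled form; this text tells all that it offers.
- The arm moves only by the tool carry_out, never from a script. Its arguments are lists of equal length, an entry for each row: "translation": the shift along the tool's x, y, z in cm, a list of three; "roll": the turn about the tool's z in rad. A call has 1 to 5 rows; each row shifts and turns the commanded pose from where the row before left it, along the tool's axes as they then stand; what a row does not reach is not made up. A row lasts 1/10 s, in which the tool goes at most 50 mm and 8.59 degrees, less where a joint would pass 70% of its speed; a pose out of reach is approached as far as the arm can. A call is refused whole if a number of a shift passes 5 or a number of a turn 0.15, either way. A call with a gripper value outside its range is refused whole. "hand" is the opening, from -1 (shut) to 1 (fully open), set as the call begins (left out, the last holds). The fingers move at their own pace and stop on an object; "force" is the grip in N (left out, the last holds). Time passes only in rows, so rows that do not move let the fingers close. It gives the time, the measured TCP pose, the force, the opening and the grip force at its end, in the units of the state.
- observe(): the state, without advancing time (a new reading comes with each control period).
- get_image(name): name is "scene" or "top"; returns a dict with "color" (384x512x3 uint8, blue, green, red), "vfov" (degrees; the focal length in pixels is half the picture's height over the tangent of half this angle, whatever the lens; pixels are square), "cx", "cy" (the principal point, pixels), "T" (4x4, takes a point from camera to world coordinates). Camera axes: x right, y down, z forward; pixel columns grow to the right and rows downward; lengths in m; the calibration is good to about 2 mm. A picture is of the moment at which its call begins. There is no depth.
- job_done(): hands the job in; it is judged then, once.
Trained networks look in a picture, given as the dict that the camera call returned (one of the last four; its "shot" number tells which), for a name from the list of things; names that differ only in an ending like _2 or _b are one class to them, and where a whole thing is asked for, a point or a joint stands for the part that bears it (a point fixed in the world has none). Each returns a list of dicts, best first, with "score" (0 to 1); they miss things now and then, are a little off and sometimes report something else, mostly with a low value. They report only what shows in the picture. A call takes as long as a camera call. They do not tell look-alikes from the thing itself.
- boxes_of(picture, target): "box" ([centre column, centre row, width, height] in pixels, round what is visible of it).
- pinpoint(picture, target): "point" ([column, row] in pixels: a listed point, or the origin of a listed thing).
The state is a dict: "clock": time; "q": joint angles; "dq": joint speeds; "effort": joint torques, N m; "ee_pos": TCP position; "orientation": TCP orientation; "ft_force": force on the tool from outside, world axes, zero at the start; "torque": the same for the moment, N m; "gripper_width": finger opening in m; "grasp_force": force on a finger pad.
Only numpy, scipy, OpenCV 4.12 (cv2) and the standard library are available. Lean on these libraries where they do the work, as an engineer would, in place of code of your own. Each camera call takes 0.05 s, during which the arm holds its last target. There are 200 camera calls.

## Working session

There is one attempt and no reset: what is moved stays moved. The work goes in short steps, Python scripts to look and compute and a tool call to move; the robot and the scene stay as the last step left them, time stands still between calls to the robot, and variables do not carry over. Pictures are saved under pics/ and viewed, at most 14 in all, crops included, and the job is handed in when it is done.

Besides the shell and the picture viewer there is one more tool, called as a command line: name --pt "numbers of a row" for each row, then --argument value for the rest. carry_out: Moves the arm, as the interface text tells. Its arguments: {"type":"object","properties":{"translation":{"type":"array"},"roll":{"type":"array"},"hand":{"type":"number"},"force":{"type":"number"}},"required":["translation","roll"]}

```bash
mkdir -p pics; cat > h.py <<'E'
import numpy as np, cv2
from plant import observe, get_image, boxes_of, pinpoint
def ray(im,p):
    f=im["color"].shape[0]/2/np.tan(np.radians(im["vfov"])/2)
    T=np.array(im["T"]); d=T[:3,:3]@np.array([(p[0]-im["cx"])/f,(p[1]-im["cy"])/f,1.])
    return T[:3,3],d/np.linalg.norm(d)
def at_z(im,p,z):
    o,d=ray(im,p); return o+d*(z-o[2])/d[2]
def proj(im,X):
    f=im["color"].shape[0]/2/np.tan(np.radians(im["vfov"])/2)
    T=np.array(im["T"]); c=T[:3,:3].T@(np.array(X)-T[:3,3]); return [im["cx"]+f*c[0]/c[2],im["cy"]+f*c[1]/c[2]]
E
python3 - <<'E'
from h import *
np.set_printoptions(precision=3,suppress=True)
Z=dict(condiment_board=0,oil_bottle=.014,spice_jar=.014,pepper_shaker=0,chili_jar=0,dish_stack=0,top_dish=.072,tea_cup=0,tape_roll=0,bench_scraper=0)
for n in("scene","top"):
    im=get_image(n); cv2.imwrite(f"pics/{n}0.png",im["color"])
    print(n,im["vfov"],np.array(im["T"])[:3,3])
    for k,z in Z.items():
        print(k,[(round(r["score"],2),np.round(r["point"]),at_z(im,r["point"],z)[:2]) for r in pinpoint(im,k)[:3]],[(round(b["score"],2),np.round(b["box"])) for b in boxes_of(im,k)[:3]])
print(observe())
E
```

```text
scene 48.20047391422334 [-0.13  -0.594  0.505]
condiment_board [(0.85, array([150., 227.]), array([0.434, 0.188]))] [(0.97, array([151., 225., 127.,  41.]))]
oil_bottle [(0.63, array([164., 221.]), array([0.457, 0.164]))] [(0.58, array([163., 199.,  25.,  63.]))]
spice_jar [(0.63, array([142., 219.]), array([0.43 , 0.212])), (0.47, array([354., 243.]), array([ 0.671, -0.241]))] [(0.73, array([139., 201.,  24.,  46.]))]
pepper_shaker [(0.8, array([236., 248.]), array([ 0.495, -0.039]))] [(0.78, array([234., 233.,  28.,  50.]))]
chili_jar [(0.8, array([269., 267.]), array([ 0.484, -0.142]))] [(0.57, array([272., 251.,  34.,  52.]))]
dish_stack [(0.78, array([325., 278.]), array([ 0.529, -0.251]))] [(0.95, array([326., 266.,  36.,  43.]))]
top_dish [(0.69, array([327., 246.]), array([ 0.531, -0.246])), (0.67, array([296., 247.]), array([ 0.486, -0.203]))] [(0.93, array([327., 241.,  35.,  25.])), (0.54, array([298., 243.,  15.,  18.]))]
tea_cup [(0.83, array([304., 218.]), array([ 0.724, -0.074]))] [(0.81, array([306., 182.,  35.,  86.]))]
tape_roll [(0.54, array([239., 218.]), array([0
[... 1283 characters left out ...]
., 175.]), array([0.615, 0.059]))] [(0.8, array([236., 176.,  40.,  43.]))]
bench_scraper [(0.63, array([338., 146.]), array([ 0.697, -0.227]))] [(0.73, array([334., 143.,  58.,  46.])), (0.66, array([235., 176.,  42.,  42.]))]
{'clock': 2.1, 'q': array([-1.141,  0.469, -0.049,  1.532,  0.024,  1.141, -0.082]), 'dq': array([0.001, 0.001, 0.   , 0.001, 0.001, 0.   , 0.001]), 'effort': array([  0.   , -51.016,  -0.047, -23.801,   0.011,   0.001,  -0.   ]), 'ee_pos': array([0.299, 0.605, 0.231]), 'orientation': array([-0.   ,  0.227,  0.974,  0.   ]), 'ft_force': array([-0.669, -0.859,  0.014]), 'torque': array([ 0.06 , -0.011, -0.002]), 'grasp_force': 0.0, 'gripper_width': 0.08554354629704429}
```

```bash
python3 - <<'E'
import cv2
a=cv2.imread("pics/top0.png")[110:300,80:400]; cv2.imwrite("pics/topc.png",cv2.resize(a,(800,475),interpolation=cv2.INTER_CUBIC))
a=cv2.imread("pics/scene0.png")[120:320,60:400]; cv2.imwrite("pics/scenec.png",cv2.resize(a,(800,471),interpolation=cv2.INTER_CUBIC))
E
```

```text
(no output)
```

View pics/topc.png

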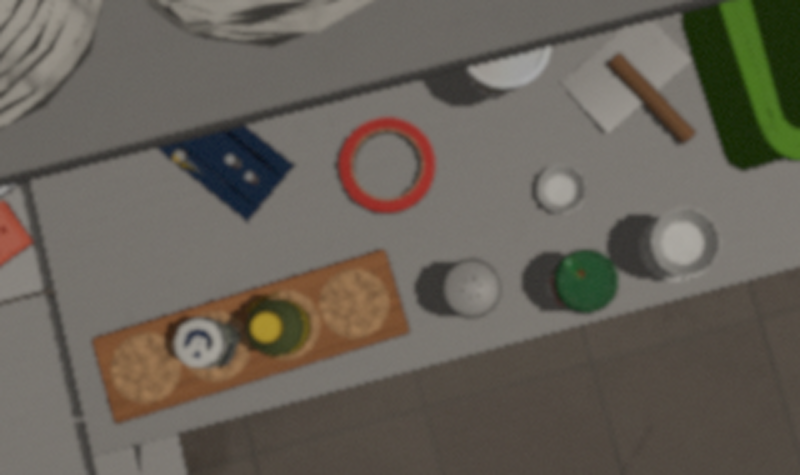

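View pics/scenec.png

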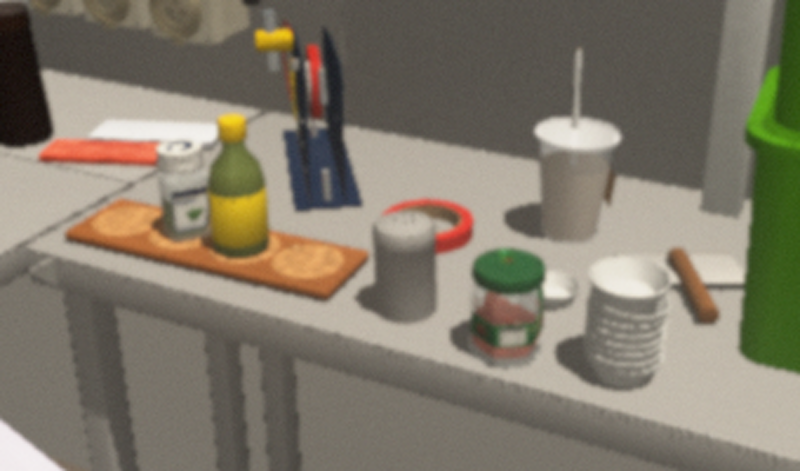

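The top view crop shows pads left to right as empty, spice jar at (199,342), oil bottle with its cap at (266,327), and empty at (355,302). The pepper shaker is at (472,287), the green chili lid at (586,280), the dish stack at (684,243), and the small look-alike dish at (558,188). Oil stands at -37, so spice goes to +111, pepper to +37 and chili to -111.

```bash
cat > m.py <<'E'
from h import *
np.set_printoptions(precision=4,suppress=True)
im=get_image("top"); c=im["color"]
def C(p): return [80+(p[0]+.5)/2.5-.5,110+(p[1]+.5)/2.5-.5]
hsv=cv2.cvtColor(c,cv2.COLOR_BGR2HSV)
# board: saturated orange-brown hull
m=((hsv[...,0]>4)&(hsv[...,0]<22)&(hsv[...,1]>75)).astype(np.uint8); m[:205]=0;m[:,:112]=0;m[285:]=0;m[:,250:]=0
m=cv2.morphologyEx(m,cv2.MORPH_OPEN,np.ones((3,3)))
pts=np.argwhere(m)[:,::-1]
W=np.array([at_z(im,p,.014)[:2] for p in pts]).astype(np.float32)
r=cv2.minAreaRect(W); print("rect",r)
eye=np.array([at_z(im,C(p),.014)[:2] for p in[(93,338),(384,250),(408,330),(118,421)]]).astype(np.float32)
print("eye",cv2.minAreaRect(eye))
for n,p,z in[("padL",(146,367),.014),("padR",(355,302),.014),("spice",(199,342),.112),("oilcap",(266,327),.155),("pepper",(472,287),.075),("chili",(586,280),.084),("dish",(684,243),.093)]: print(n,at_z(im,C(p),z)[:2])
g=((hsv[...,0]>45)&(hsv[...,0]<90)&(hsv[...,1]>90)).astype(np.uint8); g[:,:290]=0; g[:,340:]=0
g=g*(np.arange(384)[:,None]>200).astype(np.uint8); q=np.argwhere(g)[:,::-1].astype(np.float32)
(cc,rr)=cv2.minEnclosingCircle(q); print("lid",cc,rr,at_z(im,cc,.084)[:2],at_z(im,q.mean(0),.084)[:2])
gr=cv2.resize(c,None,fx=4,fy=4,interpolation=cv2.INTER_CUBIC)
gr=cv2.GaussianBlur(cv2.cvtColor(gr,cv2.COLOR_BGR2GRAY),(0,0),2)
for n,p,z,R in[("pepper",(472,287),.075,.029),("dish",(684,243),.093,.0335),("spice",(199,342),.112,.0225),("chili",(586,280),.084,.0315)]:
    a=np.array(C(p));o=(a-22).astype(int); s=gr[o[1]*4:o[1]*4+176,o[0]*4:o[0]*4+176]
    f=192/np.tan(np.radians(im["vfov"])/2); rp=R*f/(im["T"][2][3]-z)*4
    h=cv2.HoughCircles(s,cv2.HOUGH_GRADIENT,1,20,param1=60,param2=8,minRadius=int(rp*.9),maxRadius=int(rp*1.1))
    if h is not None:
        for x,y,rd in h[0][:2]: print(n,"hough",rp,rd,at_z(im,[o[0]+(x+.5)/4-.5,o[1]+(y+.5)/4-.5],z)[:2])
E
python3 m.py
```

```text
rect ((0.4359813928604126, 0.18604278564453125), (0.09139817208051682, 0.3143409490585327), 17.2808780670166)
eye ((0.43596696853637695, 0.1856093555688858), (0.08845474570989609, 0.3112179934978485), 17.082735061645508)
padL [0.4032 0.2923]
padR [0.4699 0.0793]
spice [0.4294 0.2203]
oilcap [0.4434 0.1515]
pepper [ 0.4833 -0.0394]
chili [ 0.49   -0.1507]
dish [ 0.5259 -0.2458]
lid (313.8888854980469, 221.88888549804688) 12.234942436218262 [ 0.4896 -0.1502] [ 0.4892 -0.1499]
pepper hough 47.044404856070145 42.4 [ 0.482  -0.0092]
pepper hough 47.044404856070145 42.9 [ 0.482  -0.0382]
dish hough 55.1794059962259 59.4 [ 0.5287 -0.2494]
dish hough 55.1794059962259 51.2 [ 0.5237 -0.2047]
spice hough 37.671783168544465 38.2 [0.4288 0.2216]
chili hough 51.48954204272041 50.9 [ 0.4893 -0.1499]
chili hough 51.48954204272041 47.8 [ 0.4886 -0.1174]
```

carry_out --pt "0 0 0" --pt "0 0 0" --pt "0 0 0" --pt "0 0 0" --pt "0 0 0" --roll '[0.136, 0.136, 0.136, 0.136, 0.136]' --hand 1

```text
clock: 2.65
ee_pos: [0.2989, 0.6053, 0.2314]
orientation: [-0.0, 0.541, 0.841, 0.0]
ft_force: [0.1, 0.2, -1.0]
gripper_width: 0.0851
grasp_force: 0.0
```

carry_out --pt "0 0 0" --pt "-4 0 0" --pt "-4 0 0" --pt "-4 0 0" --pt "-4 0 0" --roll '[0.133, 0, 0, 0, 0]'

```text
clock: 3.15
ee_pos: [0.3463, 0.4509, 0.2314]
orientation: [0.0, 0.594, 0.805, 0.0]
ft_force: [0.3, 1.2, -0.6]
gripper_width: 0.0855
grasp_force: 0.0
```

carry_out --pt "-4 0 0" --pt "-4 0 0" --pt "-4 0 0" --pt "-4 0 0" --pt "-4 1 0" --roll '[0, 0, 0, 0, 0]'

```text
clock: 3.65
ee_pos: [0.414, 0.2626, 0.2316]
orientation: [-0.0, 0.593, 0.805, 0.0]
ft_force: [0.6, 0.4, -0.3]
gripper_width: 0.0854
grasp_force: 0.0
```

```bash
cat > b.py <<'E'
from h import *
from scipy.spatial.transform import Rotation as R
O=np.array([.436,.186]);X=np.array([.9553,.2957]);Y=np.array([-.2957,.9553])
T=dict(spice=(.429,.221),pepper=(.483,-.039),chili=(.4893,-.150),dish=(.527,-.247))
def rep():
    s=observe(); p=s["ee_pos"]; w,x,y,z=s["orientation"]; M=R.from_quat([x,y,z,w]).as_matrix()
    print("t",round(s["clock"],2),"board x,y",np.round([(p[:2]-O)@X*100,(p[:2]-O)@Y*100],2),"z",round(p[2]*100,2),"yaw of tool y",round(np.arctan2(M[1,1],M[0,1]),3),"tilt",np.round(M[:2,2],3),"w",round(s["gripper_width"]*1000,1),"F",np.round(s["ft_force"],1),s["grasp_force"])
if __name__=="__main__":
    rep()
    for k,v in T.items(): d=np.array(v)-O; print(k,np.round([d@X*100,d@Y*100],2))
E
python3 b.py
```

```text
t 3.65 board x,y [0.16 7.97] z 23.16 yaw of tool y 0.3 tilt [-0.     0.001] w 85.4 F [ 0.6  0.4 -0.3] 0.0
spice [0.37 3.55]
pepper [ -2.16 -22.88]
chili [ -4.84 -33.67]
dish [ -4.11 -44.06]
```

carry_out --pt "-4.4 0.2 0" --pt "0 0 0" --pt "0 0 4" --pt "0 0 4" --pt "0 0 4" --roll '[0, 0, 0, 0, 0]'

```text
clock: 4.15
ee_pos: [0.4295, 0.2236, 0.1106]
orientation: [0.0, 0.594, 0.805, 0.001]
ft_force: [-0.5, 0.2, -0.3]
gripper_width: 0.0851
grasp_force: 0.0
```

carry_out --pt "0 0 3" --pt "0 0 2.3" --pt "0 0 0" --pt "0 0 0" --pt "0 0 0" --roll '[0, 0, 0, 0, 0]'

```text
clock: 4.65
ee_pos: [0.4304, 0.2235, 0.0597]
orientation: [0.0, 0.594, 0.805, 0.001]
ft_force: [0.4, 0.2, 0.5]
gripper_width: 0.0852
grasp_force: 0.0
```

```bash
python3 b.py|head -1; python3 - <<'E'
from h import *
for n,a in(("top",(slice(180,300),slice(100,260))),("scene",(slice(100,280),slice(60,300)))):
    im=get_image(n); cv2.imwrite(f"pics/{n}1.png",cv2.resize(im["color"][a],None,fx=2.4,fy=2.4,interpolation=cv2.INTER_CUBIC))
a=[cv2.imread(f"pics/{n}1.png") for n in("top","scene")]
w=max(x.shape[1] for x in a); a=[cv2.copyMakeBorder(x,0,0,0,w-x.shape[1],0) for x in a]
cv2.imwrite("pics/c1.png",cv2.resize(np.vstack(a),None,fx=.8,fy=.8))
E
```

```text
t 4.65 board x,y [0.57 3.75] z 5.97 yaw of tool y 0.299 tilt [0.002 0.002] w 85.2 F [0.4 0.2 0.5] 0.0
```

View pics/c1.png

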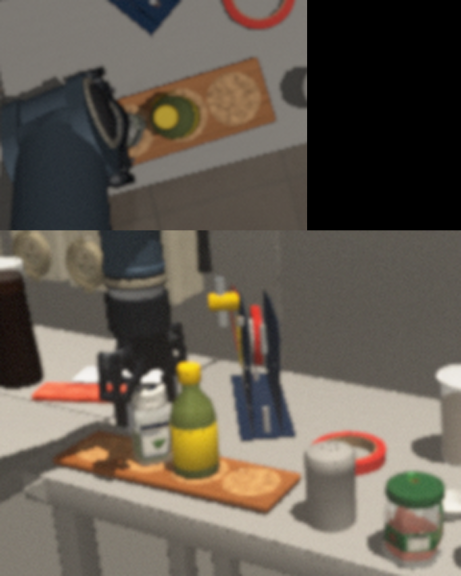

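The picture shows the open fingers straddling the spice jar, clear of the bottle. I'm closing on it.

carry_out --pt "0 0 0" --pt "0 0 0" --pt "0 0 0" --pt "0 0 0" --pt "0 0 0" --roll '[0, 0, 0, 0, 0]' --hand -1 --force 40

```text
clock: 5.25
ee_pos: [0.4294, 0.2228, 0.0592]
orientation: [-0.0, 0.594, 0.804, 0.0]
ft_force: [-1.8, 0.2, 8.5]
gripper_width: 0.0514
grasp_force: 40.4
```

carry_out --pt "0 0 0" --pt "0 0 0" --pt "0 0 0" --pt "0 0 -1" --pt "0 0 -2" --roll '[0, 0, 0, 0, 0]'

```text
clock: 5.75
ee_pos: [0.4283, 0.222, 0.0879]
orientation: [-0.001, 0.594, 0.805, -0.002]
ft_force: [0.0, 0.0, -1.1]
gripper_width: 0.0517
grasp_force: 42.0
```

```bash
python3 b.py|head -1
```

```text
t 5.75 board x,y [0.33 3.67] z 8.79 yaw of tool y 0.299 tilt [-0.003 -0.002] w 51.7 F [ 0.   0.  -1.1] 42.04436562722549
```

carry_out --pt "2 -0.1 0" --pt "2 -0.1 0" --pt "2 -0.1 0" --pt "1.6 0 0" --pt "0 0 0" --roll '[0, 0, 0, 0, 0]'

```text
clock: 6.25
ee_pos: [0.4033, 0.2969, 0.0887]
orientation: [-0.0, 0.592, 0.806, 0.001]
ft_force: [-0.6, -0.7, -1.4]
gripper_width: 0.0514
grasp_force: 42.1
```

carry_out --pt "0 0 0" --pt "0 0 1" --pt "0 0 1" --pt "0 0 0.6" --pt "0 0 0" --roll '[0, 0, 0, 0, 0]'

```text
clock: 6.75
ee_pos: [0.4035, 0.2933, 0.0609]
orientation: [-0.0, 0.594, 0.804, -0.001]
ft_force: [-0.6, -0.3, -1.6]
gripper_width: 0.0516
grasp_force: 42.1
```

```bash
python3 b.py|head -1
```

```text
t 6.75 board x,y [ 0.07 11.21] z 6.09 yaw of tool y 0.298 tilt [-0.002 -0.002] w 51.6 F [-0.6 -0.3 -1.6] 42.0694142812863
```

carry_out --pt "0 0 0.2" --pt "0 0 0" --pt "0 0 0" --pt "0 0 0" --pt "0 0 0" --roll '[0, 0, 0, 0, 0]'

```text
clock: 7.25
ee_pos: [0.4042, 0.2946, 0.0605]
orientation: [0.0, 0.594, 0.805, 0.0]
ft_force: [0.5, -0.9, -0.4]
gripper_width: 0.0515
grasp_force: 42.1
```

carry_out --pt "0 0 0" --pt "0 0 0" --pt "0 0 0" --pt "0 0 0" --pt "0 0 -1" --roll '[0, 0, 0, 0, 0]' --hand 1

```text
clock: 7.75
ee_pos: [0.4034, 0.2938, 0.0697]
orientation: [-0.0, 0.594, 0.805, -0.001]
ft_force: [0.1, 0.0, 0.7]
gripper_width: 0.0853
grasp_force: 0.0
```

carry_out --pt "0 0 -4" --pt "0 0 -4" --pt "0 0 -4" --pt "0 0 -4" --pt "0 0 0" --roll '[0, 0, 0, 0, 0]'

```text
clock: 8.25
ee_pos: [0.407, 0.2964, 0.2366]
orientation: [0.001, 0.594, 0.804, 0.006]
ft_force: [0.8, 0.1, 0.7]
gripper_width: 0.0854
grasp_force: 0.0
```

carry_out --pt "-4 0 0" --pt "-4 0 0" --pt "-4 -1 0" --pt "-4 -1 0" --pt "-4 0 0" --roll '[0, 0, 0, 0, 0]'

```text
clock: 8.75
ee_pos: [0.4427, 0.0954, 0.2303]
orientation: [-0.001, 0.594, 0.805, -0.0]
ft_force: [0.7, 0.0, -0.6]
gripper_width: 0.0854
grasp_force: 0.0
```

carry_out --pt "-4 0 0" --pt "-4 0 0" --pt "-4 0 0" --pt "-2 0 0" --pt "0 0 0" --roll '[0, 0, 0, 0, 0]'

```text
clock: 9.25
ee_pos: [0.4853, -0.0399, 0.2305]
orientation: [0.001, 0.597, 0.803, -0.0]
ft_force: [-0.4, 0.7, -0.2]
gripper_width: 0.0854
grasp_force: 0.0
```

```bash
python3 b.py|head -1; python3 - <<'E'
from h import *
from b import O,X,Y
Z=dict(spice_jar=(.014,.112),pepper_shaker=(0,.08))
for n in("scene","top"):
    im=get_image(n); cv2.imwrite(f"pics/{n}2.png",im["color"])
    for k in Z:
        for r in pinpoint(im,k)[:1]: d=at_z(im,r["point"],Z[k][0])[:2]-O; print(n,k,np.round([d@X*100,d@Y*100],2))
im=cv2.imread("pics/top2.png")[180:300,90:350]; cv2.imwrite("pics/c2.png",cv2.resize(im,None,fx=3,fy=3,interpolation=cv2.INTER_CUBIC))
E
```

```text
t 9.25 board x,y [ -1.97 -23.04] z 23.05 yaw of tool y 0.293 tilt [ 0.001 -0.001] w 85.4 F [-0.4  0.7 -0.2] 0.0
scene spice_jar [ 1.02 11.57]
scene pepper_shaker [ -1.15 -23.15]
top spice_jar [ 0.27 10.6 ]
```

View pics/c2.png

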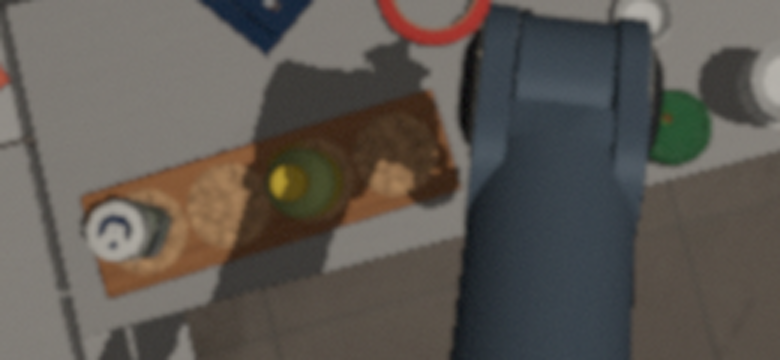

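carry_out --pt "0.1 -0.1 4" --pt "0 0 4" --pt "0 0 4" --pt "0 0 4" --pt "0 0 3" --roll '[-0.005, 0, 0, 0, 0]'

```text
clock: 10.05
ee_pos: [0.4829, -0.0344, 0.0382]
orientation: [-0.001, 0.591, 0.807, -0.001]
ft_force: [0.3, 0.1, -0.0]
gripper_width: 0.0857
grasp_force: 0.0
```

carry_out --pt "0 0 0" --pt "0 0 0" --pt "0 0 0" --pt "0 0 0" --pt "0 0 0" --roll '[0, 0, 0, 0, 0]'

```text
clock: 10.55
ee_pos: [0.4848, -0.0355, 0.0416]
orientation: [0.001, 0.592, 0.806, 0.001]
ft_force: [0.1, -0.0, 1.1]
gripper_width: 0.0855
grasp_force: 0.0
```

```bash
python3 b.py|head -1; python3 - <<'E'
from h import *
from b import O,X,Y
im=get_image("top")
d=at_z(im,[90+115.5/3-.5,180+230.5/3-.5],.112)[:2]-O; print("spice cap",np.round([d@X*100,d@Y*100],2))
im=get_image("scene"); cv2.imwrite("pics/c3.png",cv2.resize(im["color"][130:310,110:360],None,fx=2.5,fy=2.5,interpolation=cv2.INTER_CUBIC))
E
```

```text
t 10.55 board x,y [ -1.89 -22.6 ] z 4.16 yaw of tool y 0.304 tilt [0.003 0.001] w 85.5 F [ 0.1 -0.   1.1] 0.0
spice cap [ 0.33 11.13]
```

View pics/c3.png

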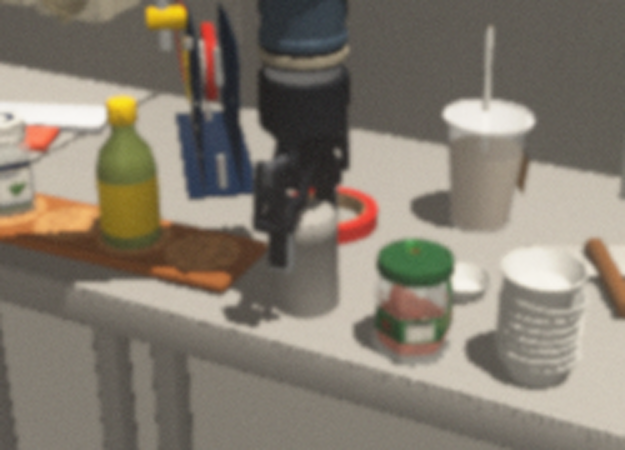

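```bash
python3 - <<'E'
from h import *
from b import O,X,Y
im=get_image("scene")
p=O+X*-.0205+Y*-.2275
for z in(.045,.055): print("finger",proj(im,[*(p-X*.05),z]))
for q in((.483,-.039),(.495,-.039),(.489,-.03)): print("shaker base,top",q,proj(im,[*q,0]),proj(im,[*q,.095]))
# intersection: shaker axis column 233.3 at mid-height against top view line
for z,row in((0,248),(.05,233)): print(at_z(im,[233.3,row],z))
E
```

```text
finger [np.float64(221.66451199159263), np.float64(243.14353272994154)]
finger [np.float64(221.58951395852424), np.float64(238.98721286596052)]
shaker base,top (0.483, -0.039) [np.float64(232.12277501205176), np.float64(250.52367658606482)] [np.float64(231.86313338127638), np.float64(212.41090461712855)]
shaker base,top (0.495, -0.039) [np.float64(235.6815373588935), np.float64(248.40483161440213)] [np.float64(235.57046547493243), np.float64(210.55303179995957)]
shaker base,top (0.489, -0.03) [np.float64(230.93250936150315), np.float64(248.09725810002902)] [np.float64(230.6266642131946), np.float64(210.2728174792959)]
[ 0.49280301 -0.03376459  0.        ]
[ 0.47769331 -0.0475904   0.05      ]
```

carry_out --pt "0 0 0" --pt "0 0 0" --pt "0 0 0" --pt "0 0 0" --pt "0 0 0" --roll '[0, 0, 0, 0, 0]' --hand -1 --force 45

```text
clock: 11.2
ee_pos: [0.4837, -0.0358, 0.0405]
orientation: [-0.0, 0.592, 0.806, -0.0]
ft_force: [-2.6, -0.3, 5.8]
gripper_width: 0.0568
grasp_force: 46.9
```

carry_out --pt "0 0 0" --pt "0 0 0" --pt "0 0 -1" --pt "0 0 -2" --pt "0 0 0" --roll '[0, 0, 0, 0, 0]'

```text
clock: 11.7
ee_pos: [0.4856, -0.0358, 0.0721]
orientation: [0.002, 0.592, 0.806, 0.001]
ft_force: [0.3, 0.1, -1.9]
gripper_width: 0.057
grasp_force: 48.6
```

```bash
python3 b.py|head -1
```

```text
t 11.7 board x,y [ -1.82 -22.66] z 7.21 yaw of tool y 0.304 tilt [0.005 0.   ] w 57.0 F [ 0.3  0.1 -1.9] 48.621973749250174
```

carry_out --pt "0 0 -3" --pt "0 0 -4" --pt "0 0 -4" --pt "0 0 -4" --pt "0 0 -0.5" --roll '[0, 0, 0, 0, 0]'

```text
clock: 12.2
ee_pos: [0.4867, -0.0359, 0.2293]
orientation: [0.003, 0.592, 0.806, 0.003]
ft_force: [0.2, 0.1, -1.6]
gripper_width: 0.0569
grasp_force: 49.5
```

carry_out --pt "2 0 0" --pt "3 0.5 0" --pt "3 0.5 0" --pt "3 0.5 0" --pt "3 0.4 0" --roll '[0, 0, 0, 0, 0]'

```text
clock: 12.7
ee_pos: [0.459, 0.1047, 0.2237]
orientation: [-0.001, 0.592, 0.806, -0.001]
ft_force: [0.5, 0.1, -2.6]
gripper_width: 0.0566
grasp_force: 49.3
```

carry_out --pt "3 0 0" --pt "3 0 0" --pt "3 0 0" --pt "2 0 0" --pt "1.5 0 0" --roll '[0, 0, 0, 0, 0]'

```text
clock: 13.2
ee_pos: [0.4211, 0.2242, 0.2235]
orientation: [-0.001, 0.591, 0.807, -0.001]
ft_force: [0.6, -0.9, -1.9]
gripper_width: 0.0569
grasp_force: 49.4
```

carry_out --pt "0 0 0" --pt "0 0 0" --pt "0 0 0" --pt "0 0 0" --pt "0 0 0" --roll '[0, 0, 0, 0, 0]'

```text
clock: 13.7
ee_pos: [0.423, 0.2221, 0.2253]
orientation: [0.0, 0.592, 0.806, 0.0]
ft_force: [0.1, 0.9, -2.0]
gripper_width: 0.0568
grasp_force: 49.3
```

```bash
python3 b.py|head -1;python3 b.py|head -1; python3 - <<'E'
from h import *
im=get_image("scene"); cv2.imwrite("pics/c4.png",cv2.resize(im["color"][100:270,70:270],None,fx=3,fy=3,interpolation=cv2.INTER_CUBIC))
E
```

```text
t 13.7 board x,y [-0.18  3.83] z 22.53 yaw of tool y 0.303 tilt [0. 0.] w 56.8 F [ 0.1  0.9 -2. ] 49.34963214327581
t 13.7 board x,y [-0.18  3.83] z 22.53 yaw of tool y 0.303 tilt [0. 0.] w 56.8 F [ 0.1  0.9 -2. ] 49.34963214327581
```

View pics/c4.png

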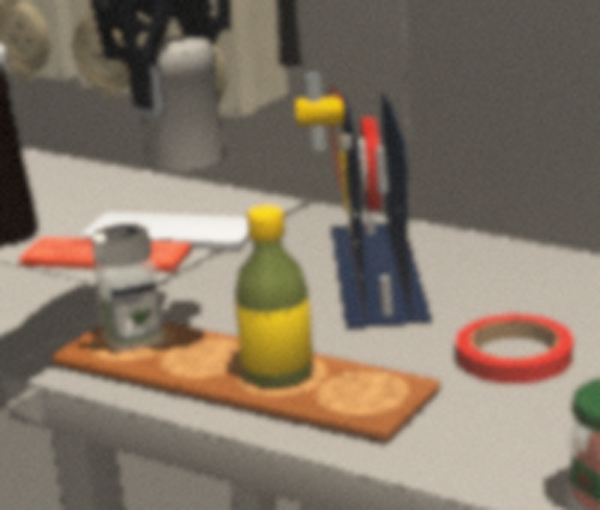

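```bash
python3 - <<'E'
from h import *
from b import O,X,Y
im=get_image("scene")
for xb,yb in((0,.037),(0,.034),(-.002,.0383),(-.002,.034)): print(xb,yb,np.round(proj(im,[*(O+X*xb+Y*yb),.184]),1),np.round(proj(im,[*(O+X*xb+Y*yb),.264]),1))
c=im["color"][135:150,110:160].mean(2).mean(0); print(np.round(c).astype(int))
E
```

```text
0 0.037 [131.4 153.7] [127.8 119.7]
0 0.034 [132.5 153.8] [128.9 119.9]
-0.002 0.0383 [130.4 153.8] [126.8 119.9]
-0.002 0.034 [132.  154.1] [128.4 120.1]
[ 82  82  82  83  81  81  78  74  73  75  79  83  88  89  90  94  97  98
  99 100 100 101 103 102 103 103 101 101 100  97  95  92  89  89  92  93
  94  93  93  94  95  96  96  96  94  91  89  87  87  86]
```

carry_out --pt "0.2 0.1 3" --pt "0 0 4" --pt "0 0 4" --pt "0 0 3" --pt "0 0 0" --roll '[0, 0, 0, 0, 0]'

```text
clock: 14.3
ee_pos: [0.4204, 0.2234, 0.0821]
orientation: [-0.001, 0.592, 0.806, -0.004]
ft_force: [0.7, 1.1, -2.0]
gripper_width: 0.057
grasp_force: 49.4
```

carry_out --pt "0 0 1" --pt "0 0 0.8" --pt "0 0 0.8" --pt "0 0 0" --pt "0 0 0" --roll '[0, 0, 0, 0, 0]'

```text
clock: 14.8
ee_pos: [0.4233, 0.2252, 0.0596]
orientation: [0.0, 0.592, 0.806, 0.0]
ft_force: [-0.7, -0.4, -2.2]
gripper_width: 0.0568
grasp_force: 49.5
```

```bash
python3 b.py|head -1
```

```text
t 14.8 board x,y [-0.05  4.12] z 5.96 yaw of tool y 0.304 tilt [0.001 0.001] w 56.8 F [-0.7 -0.4 -2.2] 49.51668486697599
```

carry_out --pt "0 0 0.2" --pt "0 0 0.1" --pt "0 0 0.1" --pt "0 0 0" --pt "0 0 0" --roll '[0, 0, 0, 0, 0]'

```text
clock: 15.3
ee_pos: [0.4231, 0.2251, 0.0553]
orientation: [-0.0, 0.592, 0.806, 0.0]
ft_force: [0.4, -0.8, -2.5]
gripper_width: 0.057
grasp_force: 49.5
```

```bash
python3 b.py|head -1
```

```text
t 15.3 board x,y [-0.08  4.11] z 5.53 yaw of tool y 0.304 tilt [0. 0.] w 57.0 F [ 0.4 -0.8 -2.5] 49.51658991747536
```

carry_out --pt "0 0 0.1" --pt "0 0 0.1" --pt "0 0 0" --pt "0 0 0" --pt "0 0 0" --roll '[0, 0, 0, 0, 0]'

```text
clock: 15.8
ee_pos: [0.4232, 0.2252, 0.0544]
orientation: [-0.0, 0.592, 0.806, 0.0]
ft_force: [-4.3, -2.2, 10.8]
gripper_width: 0.057
grasp_force: 50.4
```

carry_out --pt "0 0 0" --pt "0 0 0" --pt "0 0 0" --pt "0 0 0" --pt "0 0 -1" --roll '[0, 0, 0, 0, 0]' --hand 1

```text
clock: 16.3
ee_pos: [0.4222, 0.2245, 0.0626]
orientation: [-0.0, 0.592, 0.806, -0.001]
ft_force: [0.6, 0.3, -0.3]
gripper_width: 0.0855
grasp_force: 0.0
```

carry_out --pt "0 0 -4" --pt "0 0 -4" --pt "0 0 -4" --pt "0 0 -4" --pt "0 0 -0.5" --roll '[0, 0, 0, 0, 0]'

```text
clock: 16.8
ee_pos: [0.4258, 0.2263, 0.2338]
orientation: [0.001, 0.592, 0.806, 0.005]
ft_force: [0.7, 0.7, -0.3]
gripper_width: 0.0855
grasp_force: 0.0
```

carry_out --pt "-4 0 0" --pt "-4 0 0" --pt "-4 0 0" --pt "-4 0 0" --pt "-4 0 0" --roll '[0, 0, 0, 0, 0]'

```text
clock: 17.3
ee_pos: [0.4828, 0.0326, 0.2283]
orientation: [-0.0, 0.592, 0.806, 0.0]
ft_force: [1.1, -0.4, -0.3]
gripper_width: 0.0853
grasp_force: 0.0
```

carry_out --pt "-4 -2 0" --pt "-4 -2 0" --pt "-4 -0.8 0" --pt "-3 0 0" --pt "-2.5 0 0" --roll '[0, 0, 0, 0, 0]'

```text
clock: 17.8
ee_pos: [0.4891, -0.1493, 0.2284]
orientation: [-0.0, 0.593, 0.805, 0.0]
ft_force: [0.5, -0.7, -0.3]
gripper_width: 0.0852
grasp_force: 0.0
```

```bash
python3 b.py|head -1; python3 - <<'E'
from h import *
from b import O,X,Y
im=get_image("top"); cv2.imwrite("pics/top5.png",im["color"])
for k,z in dict(pepper_shaker=.014,spice_jar=.014,oil_bottle=.014).items():
    for r in pinpoint(im,k)[:1]: d=at_z(im,r["point"],z)[:2]-O; print(k,np.round([d@X*100,d@Y*100],2))
a=im["color"][215:285,110:250]; cv2.imwrite("pics/c5.png",cv2.resize(a,None,fx=5,fy=5,interpolation=cv2.INTER_CUBIC))
E
```

```text
t 17.8 board x,y [ -4.85 -33.6 ] z 22.84 yaw of tool y 0.302 tilt [-0.  0.] w 85.2 F [ 0.5 -0.7 -0.3] 0.0
pepper_shaker [-0.39  4.05]
spice_jar [ 0.66 11.34]
oil_bottle [-0.35 -2.81]
```

View pics/c5.png

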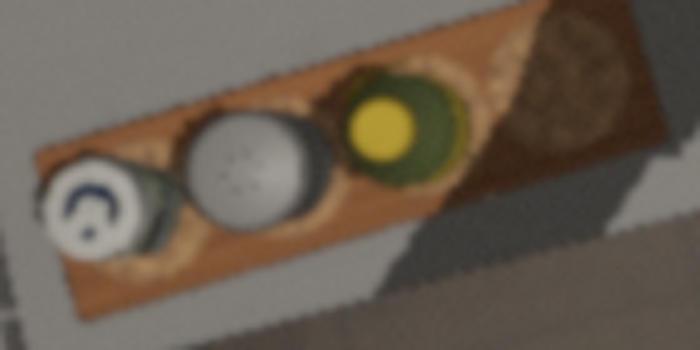

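carry_out --pt "0 0 4" --pt "0 0 4" --pt "0 0 4" --pt "0 0 3" --pt "0 0 0" --roll '[0, 0, 0, 0, 0]'

```text
clock: 18.5
ee_pos: [0.4863, -0.1445, 0.0749]
orientation: [-0.004, 0.591, 0.807, -0.002]
ft_force: [-0.8, -0.6, 1.1]
gripper_width: 0.0854
grasp_force: 0.0
```

```bash
python3 b.py|head -1; python3 - <<'E'
from h import *
from b import O,X,Y
im=get_image("top")
for n,p,z in(("pepper",(248,170),.089),("spice",(90,209),.112)):
    d=at_z(im,[110+(p[0]+.5)/5-.5,215+(p[1]+.5)/5-.5],z)[:2]-O; print(n,np.round([d@X*100,d@Y*100],2))
im=get_image("scene"); cv2.imwrite("pics/c6.png",cv2.resize(im["color"][150:310,180:380],None,fx=3,fy=3,interpolation=cv2.INTER_CUBIC))
E
```

```text
t 18.5 board x,y [ -4.97 -33.06] z 7.49 yaw of tool y 0.306 tilt [-0.009  0.002] w 85.4 F [-0.8 -0.6  1.1] 0.0
pepper [0.02 4.05]
spice [ 0.34 11.22]
```

View pics/c6.png

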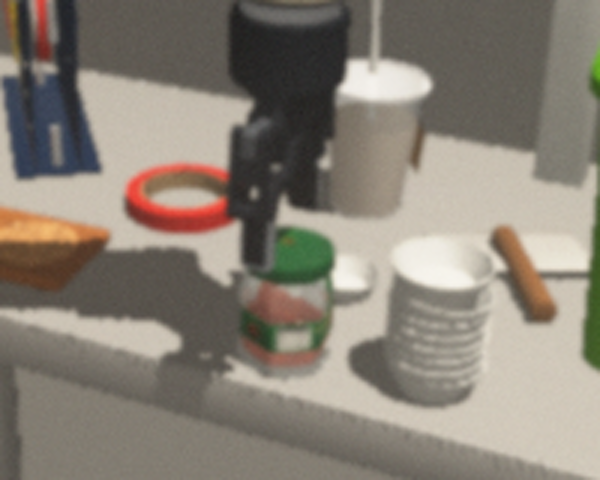

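carry_out --pt "0 0 2" --pt "0 0 2" --pt "0 0 1.3" --pt "0 0 0" --pt "0 0 0" --roll '[0, 0, 0, 0, 0]'

```text
clock: 19.1
ee_pos: [0.4904, -0.1473, 0.0264]
orientation: [0.001, 0.592, 0.806, 0.0]
ft_force: [-0.3, -0.1, 0.5]
gripper_width: 0.0855
grasp_force: 0.0
```

carry_out --pt "0 0 0" --pt "0 0 0" --pt "0 0 0" --pt "0 0 0" --pt "0 0 0" --roll '[0, 0, 0, 0, 0]'

```text
clock: 19.6
ee_pos: [0.4896, -0.1471, 0.0254]
orientation: [0.0, 0.592, 0.806, 0.0]
ft_force: [0.0, -0.6, 0.2]
gripper_width: 0.0857
grasp_force: 0.0
```

```bash
python3 b.py|head -1
```

```text
t 19.6 board x,y [ -4.73 -33.41] z 2.54 yaw of tool y 0.304 tilt [0. 0.] w 85.7 F [ 0.  -0.6  0.2] 0.0
```

carry_out --pt "-0.2 0 0" --pt "0 0 0" --pt "0 0 0" --pt "0 0 0" --pt "0 0 0" --roll '[0, 0, 0, 0, 0]' --hand -1 --force 50

```text
clock: 20.1
ee_pos: [0.4898, -0.1494, 0.026]
orientation: [-0.0, 0.592, 0.806, 0.0]
ft_force: [-2.2, 0.4, 9.1]
gripper_width: 0.0658
grasp_force: 50.6
```

carry_out --pt "0 0 0" --pt "0 0 0" --pt "0 0 -1" --pt "0 0 -2" --pt "0 0 0" --roll '[0, 0, 0, 0, 0]'

```text
clock: 20.6
ee_pos: [0.4916, -0.1497, 0.057]
orientation: [0.002, 0.592, 0.806, 0.001]
ft_force: [1.6, 0.2, -2.6]
gripper_width: 0.0657
grasp_force: 53.8
```

```bash
python3 b.py|head -1
```

```text
t 20.6 board x,y [ -4.61 -33.71] z 5.7 yaw of tool y 0.304 tilt [ 0.004 -0.001] w 65.7 F [ 1.6  0.2 -2.6] 53.77239575609565
```

carry_out --pt "1 0 -2" --pt "3 0.5 -0.5" --pt "3 1 0" --pt "3 1 0" --pt "3 1 0" --roll '[0, 0, 0, 0, 0]'

```text
clock: 21.1
ee_pos: [0.4841, -0.0132, 0.0798]
orientation: [-0.0, 0.592, 0.806, -0.0]
ft_force: [1.0, 1.5, -2.5]
gripper_width: 0.0656
grasp_force: 53.8
```

carry_out --pt "3 1 0" --pt "3 0.1 0" --pt "2 0 0" --pt "1.5 0 0" --pt "0 0 0" --roll '[0, 0, 0, 0, 0]'

```text
clock: 21.6
ee_pos: [0.4655, 0.0817, 0.0795]
orientation: [-0.001, 0.59, 0.807, -0.0]
ft_force: [0.4, -0.3, -2.3]
gripper_width: 0.066
grasp_force: 53.8
```

carry_out --pt "0 0 0" --pt "0 0 0" --pt "0 0 0" --pt "0 0 0" --pt "0 0 0" --roll '[0, 0, 0, 0, 0]'

```text
clock: 22.1
ee_pos: [0.4668, 0.0789, 0.0803]
orientation: [0.0, 0.592, 0.806, 0.0]
ft_force: [-0.7, 0.4, -3.3]
gripper_width: 0.0655
grasp_force: 53.7
```

```bash
python3 b.py|head -1
```

```text
t 22.1 board x,y [ -0.22 -11.14] z 8.03 yaw of tool y 0.303 tilt [0. 0.] w 65.5 F [-0.7  0.4 -3.3] 53.74754397198558
```

carry_out --pt "0 0.2 1.5" --pt "0 0 1" --pt "0 0 0.8" --pt "0 0 0.3" --pt "0 0 0" --roll '[0, 0, 0, 0, 0]'

```text
clock: 22.6
ee_pos: [0.4682, 0.0798, 0.0438]
orientation: [-0.0, 0.592, 0.806, -0.0]
ft_force: [0.6, -0.2, -2.1]
gripper_width: 0.0658
grasp_force: 53.7
```

carry_out --pt "0 0 0.2" --pt "0 0 0.1" --pt "0 0 0" --pt "0 0 0" --pt "0 0 0" --roll '[0, 0, 0, 0, 0]'

```text
clock: 23.1
ee_pos: [0.4687, 0.0801, 0.0414]
orientation: [0.0, 0.592, 0.806, 0.0]
ft_force: [0.1, -0.0, -2.6]
gripper_width: 0.066
grasp_force: 53.7
```

```bash
python3 b.py|head -1
```

```text
t 23.1 board x,y [-1.000e-02 -1.108e+01] z 4.14 yaw of tool y 0.304 tilt [0. 0.] w 66.0 F [ 0.1 -0.  -2.6] 53.736449740827084
```

carry_out --pt "0 0 0.1" --pt "0 0 0.1" --pt "0 0 0" --pt "0 0 0" --pt "0 0 0" --roll '[0, 0, 0, 0, 0]'

```text
clock: 23.6
ee_pos: [0.4688, 0.08, 0.0401]
orientation: [-0.0, 0.592, 0.806, 0.0]
ft_force: [-2.0, -0.8, 7.1]
gripper_width: 0.0659
grasp_force: 54.5
```

carry_out --pt "0 0 0" --pt "0 0 0" --pt "0 0 0" --pt "0 0 0" --pt "0 0 -1" --roll '[0, 0, 0, 0, 0]' --hand 1

```text
clock: 24.1
ee_pos: [0.4677, 0.0798, 0.0488]
orientation: [-0.001, 0.592, 0.806, -0.001]
ft_force: [-1.0, 0.1, -0.6]
gripper_width: 0.0853
grasp_force: 0.0
```

carry_out --pt "0 0 -3" --pt "0 0 -4" --pt "0 0 -4" --pt "0 0 -4" --pt "0 0 -2" --roll '[0, 0, 0, 0, 0]'

```text
clock: 24.6
ee_pos: [0.4701, 0.0798, 0.2231]
orientation: [0.001, 0.592, 0.806, 0.003]
ft_force: [1.0, -0.0, 0.1]
gripper_width: 0.0855
grasp_force: 0.0
```

carry_out --pt "-4 -1 0" --pt "-4 -1 0" --pt "-4 -1 0" --pt "-4 -1.1 0" --pt "-4 0 0" --roll '[0, 0, 0, 0, 0]'

```text
clock: 25.1
ee_pos: [0.4881, -0.1251, 0.22]
orientation: [-0.0, 0.592, 0.806, 0.001]
ft_force: [0.3, 0.1, 0.4]
gripper_width: 0.0853
grasp_force: 0.0
```

carry_out --pt "-4 0 0" --pt "-4 0 0" --pt "-3 0 0" --pt "-2 0 0" --pt "0 0 0" --roll '[0, 0, 0, 0, 0]'

```text
clock: 25.6
ee_pos: [0.5278, -0.2506, 0.22]
orientation: [0.001, 0.594, 0.805, -0.001]
ft_force: [0.4, -0.7, 0.5]
gripper_width: 0.0852
grasp_force: 0.0
```

```bash
python3 b.py|head -1; python3 - <<'E'
from h import *
from b import O,X,Y
im=get_image("top"); c=im["color"]
hsv=cv2.cvtColor(c,cv2.COLOR_BGR2HSV)
g=((hsv[...,0]>45)&(hsv[...,0]<90)&(hsv[...,1]>90)); g[:,:205]=0; g[:,250:]=0; g[:210]=0;g[270:]=0
q=np.argwhere(g)[:,::-1].astype(np.float32); cc,rr=cv2.minEnclosingCircle(q); 
for p in(cc,q.mean(0)): d=at_z(im,p,.098)[:2]-O; print("lid",len(q),rr,np.round([d@X*100,d@Y*100],2))
for n in("top","scene"):
    im=get_image(n)
    for r in pinpoint(im,"top_dish")[:2]: d=at_z(im,r["point"],.072)[:2]-O; print(n,r["score"],np.round([d@X*100,d@Y*100],2))
    if n=="top": a=im["color"][200:290,110:310]; a=cv2.resize(a,(600,270),interpolation=cv2.INTER_CUBIC)
    else: b=cv2.resize(im["color"][170:300,250:400],(450,390)); 
b=cv2.copyMakeBorder(b[:330],0,0,0,150,0); b=b[:330]
cv2.imwrite("pics/c7.png",np.vstack([a,b]))
E
```

```text
t 25.6 board x,y [ -4.14 -44.42] z 22.0 yaw of tool y 0.299 tilt [ 0.    -0.003] w 85.2 F [ 0.4 -0.7  0.5] 0.0
lid 469 12.841391563415527 [  0.11 -11.23]
lid 469 12.841391563415527 [  0.03 -11.28]
top 0.86 [ -4.8  -43.59]
top 0.78 [  5.47 -33.33]
scene 0.85 [ -3.48 -44.11]
scene 0.76 [ -5.41 -37.84]
```

View pics/c7.png

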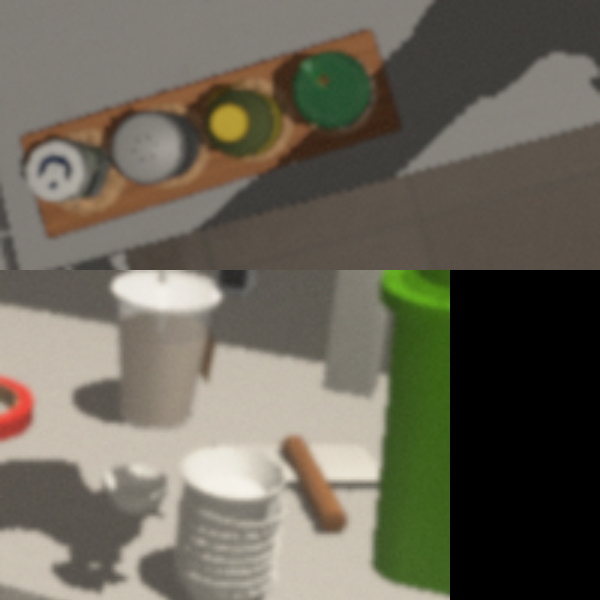

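```bash
python3 - <<'E'
from h import *
from b import O,X,Y
im=get_image("scene")
b=lambda p:np.round([(p-O)@X*100,(p-O)@Y*100],2)
print("dish rim scene",b(at_z(im,[250+231/3,170+200/3],.093)[:2]), "hough top",b(np.array([.5287,-.2494])))
for z in(.075,.085,.09,.095): print(z,proj(im,[*(O-.0485*X-.335*Y-.048*X),z]))
for z in(.093,.086,.079,.072,.065): print("front rim",z,np.round(proj(im,[*(O-.0411*X-.4406*Y-.0335*np.array([.85,.5])),z]),1))
E
```

```text
dish rim scene [ -3.97 -44.05] hough top [ -4.02 -44.33]
0.075 [np.float64(265.61752529851117), np.float64(247.31175851915782)]
0.085 [np.float64(265.7502208178697), np.float64(242.8167705983307)]
0.09 [np.float64(265.8170547038225), np.float64(240.55280937709261)]
0.095 [np.float64(265.88421584777103), np.float64(238.27776247078526)]
front rim 0.093 [326.9 245.6]
front rim 0.086 [326.6 248.9]
front rim 0.079 [326.3 252.1]
front rim 0.072 [326.  255.3]
front rim 0.065 [325.7 258.4]
```

carry_out --pt "0 0 0" --pt "0.2 0 4" --pt "0 0 4" --pt "0 0 2" --pt "0 0 0" --roll '[0, 0, 0, 0, 0]'

```text
clock: 26.4
ee_pos: [0.5258, -0.2434, 0.1165]
orientation: [-0.003, 0.592, 0.806, -0.001]
ft_force: [-0.2, -0.2, -0.2]
gripper_width: 0.0856
grasp_force: 0.0
```

carry_out --pt "0 0 0" --pt "0 0 0" --pt "0 0 0" --pt "0 0 0" --pt "0 0 0" --roll '[0, 0, 0, 0, 0]'

```text
clock: 26.9
ee_pos: [0.528, -0.2453, 0.1199]
orientation: [0.0, 0.592, 0.806, 0.0]
ft_force: [-0.2, -0.1, -1.0]
gripper_width: 0.0854
grasp_force: 0.0
```

```bash
python3 b.py|head -1; python3 - <<'E'
from h import *
im=get_image("scene"); cv2.imwrite("pics/c8.png",cv2.resize(im["color"][170:300,260:390],None,fx=4.5,fy=4.5,interpolation=cv2.INTER_CUBIC))
E
```

```text
t 26.9 board x,y [ -3.97 -43.92] z 11.99 yaw of tool y 0.304 tilt [ 0.001 -0.   ] w 85.4 F [-0.2 -0.1 -1. ] 0.0
```

View pics/c8.png

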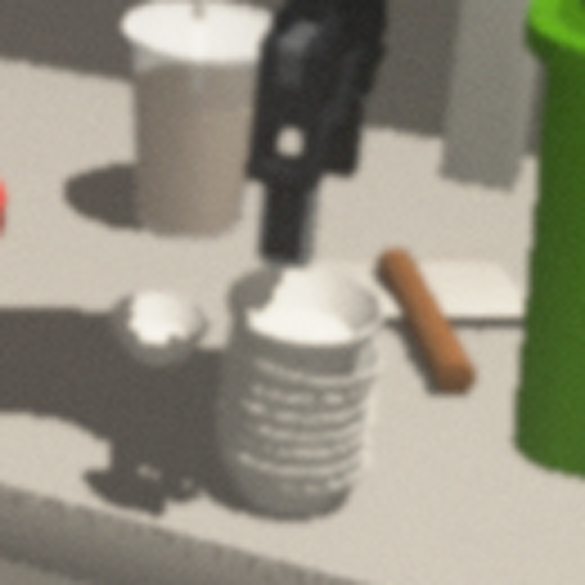

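carry_out --pt "-0.1 0 2" --pt "0 0 1.5" --pt "0 0 1" --pt "0 0 0" --pt "0 0 0" --roll '[0, 0, 0, 0, 0]'

```text
clock: 27.45
ee_pos: [0.5279, -0.2464, 0.0742]
orientation: [-0.0, 0.592, 0.806, -0.0]
ft_force: [0.6, -1.0, 0.0]
gripper_width: 0.0853
grasp_force: 0.0
```

carry_out --pt "0 0 0" --pt "0 0 0" --pt "0 0 0" --pt "0 0 0" --pt "0 0 0" --roll '[0, 0, 0, 0, 0]' --hand -1 --force 22

```text
clock: 27.95
ee_pos: [0.5284, -0.2465, 0.0755]
orientation: [0.001, 0.592, 0.806, 0.0]
ft_force: [-0.9, 0.8, 6.2]
gripper_width: 0.0638
grasp_force: 23.2
```

carry_out --pt "0 0 0" --pt "0 0 0" --pt "0 0 0" --pt "0 0 0" --pt "0 0 0" --roll '[0, 0, 0, 0, 0]'

```text
clock: 28.45
ee_pos: [0.5284, -0.2465, 0.0755]
orientation: [0.001, 0.592, 0.806, 0.0]
ft_force: [-0.8, -0.3, 6.0]
gripper_width: 0.0642
grasp_force: 23.2
```

```bash
python3 b.py|head -1; python3 - <<'E'
from h import *
im=get_image("scene"); cv2.imwrite("pics/c9.png",cv2.resize(im["color"][170:300,260:390],None,fx=4.5,fy=4.5,interpolation=cv2.INTER_CUBIC))
E
```

```text
t 28.45 board x,y [ -3.96 -44.05] z 7.55 yaw of tool y 0.304 tilt [ 0.002 -0.   ] w 64.2 F [-0.8 -0.3  6. ] 23.15256500446594
```

View pics/c9.png

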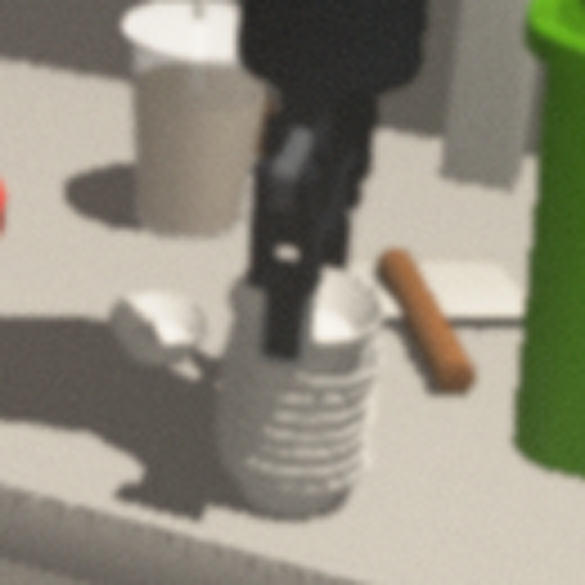

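The tip at (282,358) sits on the top dish's rim, above the first stack ridge at about row 375. I'm lifting gently.

carry_out --pt "0 0 -0.5" --pt "0 0 -1" --pt "0 0 -1.5" --pt "0 0 0" --pt "0 0 0" --roll '[0, 0, 0, 0, 0]'

```text
clock: 29.0
ee_pos: [0.5284, -0.2462, 0.105]
orientation: [0.001, 0.592, 0.806, 0.0]
ft_force: [-0.3, 0.3, -0.6]
gripper_width: 0.0637
grasp_force: 24.4
```

```bash
python3 b.py|head -1; python3 - <<'E'
from h import *
im=get_image("scene"); cv2.imwrite("pics/c10.png",cv2.resize(im["color"][170:300,260:390],None,fx=4.5,fy=4.5,interpolation=cv2.INTER_CUBIC))
E
```

```text
t 29.0 board x,y [ -3.96 -44.02] z 10.5 yaw of tool y 0.304 tilt [ 0.002 -0.   ] w 63.7 F [-0.3  0.3 -0.6] 24.358906905363256
```

View pics/c10.png

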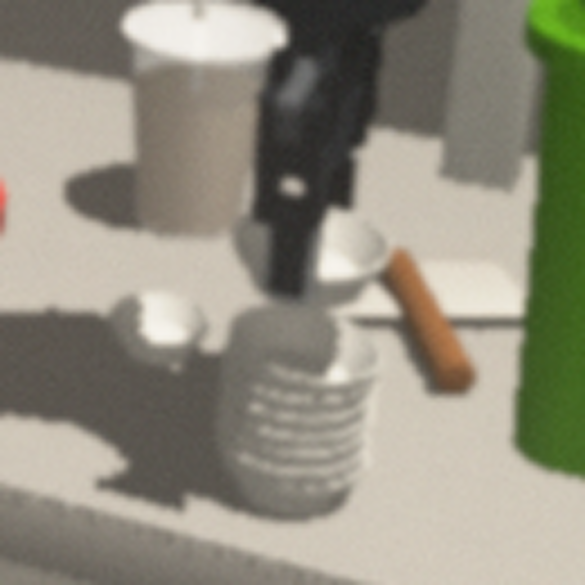

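Only the top dish came up, and it is level. I'm carrying it over to the jar.

carry_out --pt "0 0 -3" --pt "0 0 -2" --pt "2 0 0" --pt "3 0.5 0" --pt "3 1 0" --roll '[0, 0, 0, 0, 0]'

```text
clock: 29.55
ee_pos: [0.5171, -0.1651, 0.154]
orientation: [-0.0, 0.593, 0.805, -0.0]
ft_force: [0.9, 0.4, -0.1]
gripper_width: 0.064
grasp_force: 24.7
```

carry_out --pt "3 1 0" --pt "3 1 0" --pt "3 0.5 0" --pt "3 0 0" --pt "3 0 0" --roll '[0, 0, 0, 0, 0]'

```text
clock: 30.05
ee_pos: [0.4965, -0.0135, 0.1538]
orientation: [-0.0, 0.592, 0.806, -0.0]
ft_force: [0.9, -0.0, -0.2]
gripper_width: 0.0637
grasp_force: 24.7
```

carry_out --pt "3 0 0" --pt "3 0 0" --pt "2 0 0" --pt "1.8 0 0" --pt "0 0 0" --roll '[0, 0, 0, 0, 0]'

```text
clock: 30.55
ee_pos: [0.4668, 0.0812, 0.1537]
orientation: [-0.001, 0.59, 0.807, -0.0]
ft_force: [0.3, -0.5, -1.1]
gripper_width: 0.0641
grasp_force: 24.7
```

carry_out --pt "0 0 0" --pt "0 0 0" --pt "0 0 0" --pt "0 0 0" --pt "0 0 0" --roll '[0, 0, 0, 0, 0]'

```text
clock: 31.05
ee_pos: [0.468, 0.0782, 0.1543]
orientation: [0.0, 0.592, 0.806, -0.0]
ft_force: [-0.6, 0.2, -0.8]
gripper_width: 0.0637
grasp_force: 24.7
```

```bash
python3 b.py|head -1
```

```text
t 31.05 board x,y [ -0.13 -11.24] z 15.43 yaw of tool y 0.303 tilt [ 0. -0.] w 63.7 F [-0.6  0.2 -0.8] 24.68922805324837
```

carry_out --pt "0 0.1 2" --pt "0 0 1.5" --pt "0 0 1" --pt "0 0 0.5" --pt "0 0 0" --roll '[0, 0, 0, 0, 0]'

```text
clock: 31.55
ee_pos: [0.4687, 0.0789, 0.1039]
orientation: [-0.0, 0.592, 0.806, -0.0]
ft_force: [1.1, 0.6, -0.2]
gripper_width: 0.0637
grasp_force: 24.7
```

carry_out --pt "0 0 0.1" --pt "0 0 0" --pt "0 0 0" --pt "0 0 0" --pt "0 0 0" --roll '[0, 0, 0, 0, 0]'

```text
clock: 32.05
ee_pos: [0.469, 0.0791, 0.1035]
orientation: [0.0, 0.592, 0.806, 0.0]
ft_force: [-0.4, -0.1, 0.0]
gripper_width: 0.064
grasp_force: 24.7
```

```bash
python3 b.py|head -1; python3 - <<'E'
from h import *
im=get_image("scene"); cv2.imwrite("pics/c11.png",cv2.resize(im["color"][140:260,130:280],None,fx=4,fy=4,interpolation=cv2.INTER_CUBIC))
E
```

```text
t 32.05 board x,y [-1.000e-02 -1.119e+01] z 10.35 yaw of tool y 0.304 tilt [0. 0.] w 64.0 F [-0.4 -0.1  0. ] 24.688364681096573
```

View pics/c11.png

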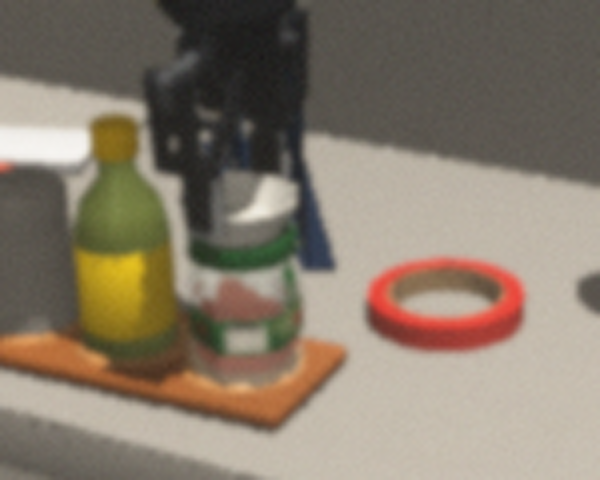

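The dish sits centred just above the lid. I'm lowering the last couple of millimetres.

carry_out --pt "0 0 0.1" --pt "0 0 0.1" --pt "0 0 0" --pt "0 0 0" --pt "0 0 0" --roll '[0, 0, 0, 0, 0]'

```text
clock: 32.6
ee_pos: [0.469, 0.0791, 0.1019]
orientation: [-0.0, 0.592, 0.806, 0.0]
ft_force: [-1.4, -0.7, 7.1]
gripper_width: 0.0637
grasp_force: 25.1
```

```bash
python3 b.py|head -1
```

```text
t 32.6 board x,y [-1.000e-02 -1.119e+01] z 10.19 yaw of tool y 0.304 tilt [-0.     0.001] w 63.7 F [-1.4 -0.7  7.1] 25.083633540699104
```

Contact at 7 N. I'll release, rise, back off and inspect.

carry_out --pt "0 0 0" --pt "0 0 0" --pt "0 0 0" --pt "0 0 0" --pt "0 0 0" --roll '[0, 0, 0, 0, 0]' --hand 1

```text
clock: 33.1
ee_pos: [0.4688, 0.079, 0.1012]
orientation: [-0.0, 0.592, 0.806, -0.0]
ft_force: [0.1, -0.0, 0.9]
gripper_width: 0.0854
grasp_force: 0.0
```

carry_out --pt "0 0 -1" --pt "0 0 -3" --pt "0 0 -4" --pt "0 0 -3" --pt "0 0 -1" --roll '[0, 0, 0, 0, 0]'

```text
clock: 33.6
ee_pos: [0.4707, 0.079, 0.2247]
orientation: [0.001, 0.592, 0.806, 0.003]
ft_force: [0.7, 0.0, 0.0]
gripper_width: 0.0854
grasp_force: 0.0
```

carry_out --pt "-4 0 0" --pt "-4 0 0" --pt "-4 0 0" --pt "-4 0 0" --pt "-4 0 0" --roll '[0, 0, 0, 0, 0]'

```text
clock: 34.1
ee_pos: [0.5286, -0.113, 0.2209]
orientation: [-0.001, 0.592, 0.806, -0.0]
ft_force: [0.6, -0.1, 0.5]
gripper_width: 0.0856
grasp_force: 0.0
```

```bash
python3 b.py|head -1; python3 - <<'E'
from h import *
im=get_image("top"); a=cv2.resize(im["color"][205:285,110:260],(600,320),interpolation=cv2.INTER_CUBIC)
im=get_image("scene"); b=cv2.resize(im["color"][160:250,80:230],(466,280),interpolation=cv2.INTER_CUBIC)
cv2.imwrite("pics/c12.png",np.vstack([a,cv2.copyMakeBorder(b,0,0,0,134,0)]))
E
```

```text
t 34.1 board x,y [ 1.00e-02 -3.13e+01] z 22.09 yaw of tool y 0.304 tilt [-0.001  0.   ] w 85.6 F [ 0.6 -0.1  0.5] 0.0
```

View pics/c12.png

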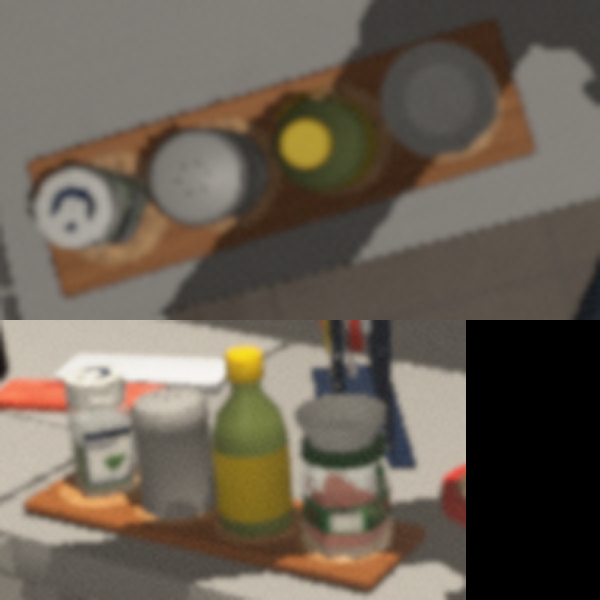

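The view shows spice, pepper, oil and chili in order, all upright, with the dish level and centred on the jar lid (top crop 440,98).

```bash
python3 -c "
from h import *
from b import O,X,Y
im=get_image('top'); d=at_z(im,[110+440.5/4-.5,205+98.5/4-.5],.119)[:2]-O; print(d@X*100,d@Y*100)
from plant import job_done; print(job_done())"
```

```text
0.08908773390267703 -11.35855727020627
the job is handed in; nothing more can be done
None
```

The job is handed in: left to right the board holds spice jar, pepper shaker, oil bottle and chili-oil jar, with the top dish on the chili-oil jar's lid; all are upright and, by my camera measurements, within about 4 mm of centre, but I have not seen the judged result.

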